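Shut the red stop valve under the sliding cover

ROBOT

A 6-joint arm with a two-finger parallel gripper is mounted at the origin on a cart in front of the work surface, level with it; the furniture and walls round the work are solid. World frame = base frame: x ahead of the robot, y to its left, z up, the work surface at z = 0. Lengths are in m, angles in rad, forces in N, time in s.
With the tool pointing down it reaches from about 0.3 to 0.875 m from the base axis. Payload 4.2 kg.
Tool frame: the origin (TCP) lies on the centre line of the jaws, within the pads' length; the fingertips stand 8 mm ahead of it and the grasp point (between the pads) lies 11 mm behind it; z points along the fingers, y is the line along which they close (so a half turn about z gives the same grasp; the last joint's range is limited). The gripper opens to 85 mm and grips with 20 to 120 N. Pads are 22 mm wide; open, the fingers measure 114 mm over their backs; the gripper's body (76 mm by 85 mm) begins 54 mm behind the grasp point. The pads swing forward as they close: fully open they stand 13 mm farther back than shut.
Start: joints at [-1.215, 0.32, 1.565, -0, 1.257, -0.02], TCP at [0.211, -0.535, 0.239] pointing down, gripper open.
Joint ranges: [-3.11, 3.11], [-0.84, 2.01], [0.21, 2.61], [-1.34, 4.49], [0.05, 2.63], [-2.56, 2.56]. Speed limits (rad/s): [2.57, 2.57, 3.14, 3.14, 3.14, 3.14].

INTERFACE

Orientations are given as a unit quaternion [x, y, z, w].
In Python, from station import monitor, cams, job, silhouettes, tip_of gives the robot as it stands.
- The arm moves only by the tool move_arm, never from a script. Its argument "series" is text: rows parted by semicolons, each of 7 numbers parted by spaces: the shift along the tool's x, y, z in m, then the turn, a rotation vector about the tool's x, y, z in rad, then the finger opening in m, from 0 to 0.0854. A call has 1 to 20 rows; each row is the pose to reach, as a shift and turn from the pose commanded when the call began, along the tool's axes at that moment; what a row does not reach only later rows make up. A row lasts 1/10 s, in which the tool goes at most 50 mm and 8.59 degrees, less where a joint would pass 70% of its speed; a pose out of reach is approached as far as the arm can. A call with a gripper value outside its range is refused whole. The fingers move at their own pace and stop on an object; "force" is the grip in N (left out, the last holds). Time passes only in rows, so rows that repeat a pose let the fingers close. It gives the time, the measured TCP pose, the force, the opening and the grip force at its end, in the units of the state.
- monitor.get_obs(): the state, without advancing time (a new reading comes with each control period).
- cams.grab_frame(name): name is "side" or "top"; returns a dict with "pixels" (480x640x3 uint8, red, green, blue), "depth" (480x640 float32, m along the optical axis (not along the pixel's ray), 0 where there is no reading), "camera_matrix" (3x3 intrinsics, pixels), "dist" ([k1, k2, p1, p2, k3] as OpenCV has them; the pictures are not rectified), "rvec" (rotation vector, rad) and "tvec" (3), from world to camera coordinates, as OpenCV has them. Camera axes: x right, y down, z forward; pixel columns grow to the right and rows downward; lengths in m; the calibration is good to about 2 mm. A picture is of the moment at which its call begins.
- job.hand_in(): hands the job in; it is judged then, once.
Trained networks look in the newest picture that a camera, given by its name, has taken for a name from the list of things; names that differ only in an ending like _2 or _b are one class to them, and where a whole thing is asked for, a point or a joint stands for the part that bears it (a point fixed in the world has none). Each returns a list of dicts, best first, with "confidence" (0 to 1); they miss things now and then, are a little off and sometimes report something else, mostly with a low value. They report only what shows in the picture. A call takes as long as a camera call.
- silhouettes(name, camera): "pixels" (480x640 bool, what is visible of it) and "bbox" ([centre column, centre row, width, height] as shares, 0 to 1, of the picture: columns of its width, rows of its height, round what is visible of it).
- tip_of(name, camera): "location" ([row, column] as shares, 0 to 1, of the picture: columns of its width, rows of its height: a listed point, or the origin of a listed thing).
The state is a dict: "time_s": time; "joint_positions": joint angles; "dq": joint speeds; "effort": joint torques, N m; "position": TCP position; "eef_rot": TCP orientation; "wrist_force": force on the tool from outside, world axes, zero at the start; "moment": the same for the moment, N m; "finger_gap": opening from 0.0 (shut) to 1.0 (fully open); "finger_force": force on a finger pad.
Only numpy, scipy, OpenCV 4.12 (cv2) and the standard library are available. Lean on these libraries where they do the work, as an engineer would, in place of code of your own. Each camera call takes 0.05 s, during which the arm holds its last target. There are 200 camera calls.

TASK

The fitter is about to change a filter: push the black bar to slide the grey cover of the water valve box aside until it is fully open, then push the red-handled valve inside right round to its stop, so that the handle lies straight across its pipe. Do it by pushing gently with the fingers - pinch, lift and carry nothing, and do not lean hard on the stops - and leave the cover open, the blue-handled valve as it is, and the things standing about where they are.

Things in the scene. Friction and masses are not known exactly. Their poses are not given: they have to be found in the camera images.
- stop_box: white valve box fixed to the worktop, 220 (x) x 270 (y) x 76 mm high to its rails' top, flange 244 x 294. Origin: centre of its underside; y along the box, roughly towards the robot; z up. Opening x = -97 to 97, y = 8 to 122 mm; a fixed deck (top at 66 mm) fills y below 8. Rails along y at x = +-97 to +-110 and end stops, all to 76 mm. Beside it a pipe with a gauge at x = 110 to 176, y = -110 to -60, up to 107 mm high
- cover (a joint): the grey sliding cover, 201 x 121 x 4 mm, top face 71 mm above the worktop, captive in the rails. 0 = shut over the opening, 0.120 m = fully open, lying over the deck; it opens towards the box's -y. It moves against about 2.5 N of friction and stays where left
- cover_bar (a point): centre of the top of the cover's black push bar, 91 mm above the worktop; the bar is 120 mm long (box x), 12 mm wide (box y), and stands 20 mm above the cover's top face, on a base strip 22 mm wide and 3 mm high; it moves with the cover and lies 66.5 mm to the box's +y side of its origin when shut
- red_valve: brass quarter-turn valve with the red handle, inside the box under the cover; its place and the blue one's may be exchanged. Origin on the box's floor (6 mm above the worktop) below the handle's pivot, 26 mm along the box's y and either -46 or +38 mm along its x; axes as the box's. Its copper pipe runs along y; its brass reaches 45 mm above the worktop, within 26 mm of the pivot; the pipe 38 mm
- red_valve_axis (a point): point on the red handle's vertical pivot axis at the handle's mid height, 53 mm above the worktop
- red_valve_tip (a point): outer end of the red handle at mid height, 60 mm from the pivot; moves with the handle. The red sleeve is 14 mm wide and 14 mm high (46 to 60 mm above the worktop), from 13 to 60 mm from the pivot; it clears the pipe below it by 8 mm
- red_valve_lever (a joint): red handle: 0 = open, along its pipe, pointing to the box's +y; pi/2 = shut, across it, pointing to the box's +x, at a hard stop. Turns clockwise seen from above, against about 0.12 N m of friction, and stays where left
- blue_valve: the same valve with a blue handle, at the other of the two places; axes as the box's
- blue_valve_tip (a point): outer end of the blue handle, as for the red one
- blue_valve_lever (a joint): blue handle, as for the red one; it starts near 0 (open) and stays so
- tin: dark green round tin, 66 mm across, 45 mm high, loose; origin at the centre of its underside
- notebook: brown notebook, 142 x 94 x 12 mm, loose, lying flat; origin at the centre of its underside
- pencil: red-brown pencil, 150 x 7 x 7 mm, lying loose on the notebook; origin at the centre of its underside
- bowl: small grey-beige pinch bowl, 71 x 68 x 30 mm, loose; origin at the centre of its underside
- small_jar: small glass jar with pebbles and a clip lid, 72 x 63 x 85 mm, loose, at the back, where a wall cabinet overhangs the worktop (from 0.62 m ahead of the robot base, less than 0.6 m up); origin at the centre of its underside

How it is judged:
On the way, in this order (a step that is already met when the one before it is completed fails the run):
1. the cover has been slid fully open, with the red valve still open (value of joint cover above 0.11 m and value of joint red_valve_lever below 0.5 rad), for 0.1 s.
2. the red handle has been pushed round to its stop (value of joint red_valve_lever above 1.47 rad), for 0.1 s.
At the end, for the whole second after the job is handed in: red handle within 6 degrees of fully shut and at rest, cover open by at least 105 of its 120 mm, blue handle less than 0.25 rad from open, the five loose things within 30 mm of where they stood (value of joint red_valve_lever above 1.47 rad and value of joint cover above 0.105 m and value of joint blue_valve_lever below 0.25 rad and velocity of joint red_valve_lever between -0.05 and 0.05 rad/s and velocity of joint cover between -0.05 and 0.05 m/s and distance of each of tin, notebook, pencil, bowl, small_jar from where it was at the start of the episode below 0.03 m); the robot touches nothing.
It fails at once if the blue handle is pushed more than 0.25 rad from open (value of joint blue_valve_lever above 0.25 rad).
It fails at once if the red valve is squeezed or leaned on (over 35 N) (contact force between the fingers and red_valve above 35 N).
It fails at once if the box or its cover is squeezed or leaned on (over 35 N) (contact force between the fingers and stop_box above 35 N).
It fails at once if a thing standing about is shifted or carried by more than 30 mm (distance of any of tin, notebook, pencil, bowl, small_jar from where it was at the start of the episode above 0.03 m).
It also fails if it takes over 45 s, if anything falls off the work surface, if the arm or the gripper's body presses on something with over 40 N, if the wrist force passes 120 N, or if a joint passes its speed limit or range.

## Working session

There is one attempt and no reset: what is moved stays moved. The work goes in short steps, Python scripts to look and compute and a tool call to move; the robot and the scene stay as the last step left them, time stands still between calls to the robot, and variables do not carry over. Pictures are saved under pics/ and viewed, at most 10 in all, crops included, and the job is handed in when it is done.

Besides the shell and the picture viewer there is one more tool, called after "Request:" as name(argument=value, ...) on one line, values as JSON. move_arm: Moves the arm, as the interface text tells. Its arguments: {"type":"object","properties":{"series":{"type":"string"},"force":{"type":"number"}},"required":["series"]}

```bash
mkdir -p pics; cat > h.py <<'E'
import numpy as np, cv2
from station import monitor, cams, job, silhouettes, tip_of
from scipy.spatial.transform import Rotation as R
def cam(n):
    f=cams.grab_frame(n); f['R']=cv2.Rodrigues(np.array(f['rvec'],float))[0]; f['t']=np.array(f['tvec'],float).ravel(); return f
def ray(f,r,c):
    p=cv2.undistortPoints(np.array([[[c,r]]],float),np.array(f['camera_matrix']),np.array(f['dist']))[0,0]
    return -f['R'].T@f['t'], f['R'].T@np.array([p[0],p[1],1.])
def atz(f,r,c,z):
    o,d=ray(f,r,c); return o+d*(z-o[2])/d[2]
def save(f,n): cv2.imwrite('pics/'+n,f['pixels'][:,:,::-1])
def proj(f,P): return cv2.projectPoints(np.array(P,float).reshape(-1,1,3),np.array(f['rvec'],float),f['t'],np.array(f['camera_matrix']),np.array(f['dist']))[0][:,0]
E
python3 - <<'E'
from h import *
np.set_printoptions(precision=4,suppress=True)
Z=dict(stop_box=0,cover_bar=.091,tin=0,notebook=0,pencil=.012,bowl=0,small_jar=0,red_valve_tip=.053)
for n in ['top','side']:
    f=cam(n); save(f,n+'0.png'); print(n,-f['R'].T@f['t'])
    for k,z in Z.items():
        for d in tip_of(k,n)[:2]:
            r,c=d['location'][0]*480,d['location'][1]*640
            print(k,round(d['confidence'],2),round(r),round(c),atz(f,r,c,z))
    for k in ['cover','cover_bar']:
        for d in silhouettes(k,n)[:1]:
            m=d['pixels'].astype(np.uint8); q=cv2.boxPoints(cv2.minAreaRect(np.argwhere(m)[:,::-1].astype(np.float32)))
            print(k,d['confidence'],m.sum(),[atz(f,y,x,.071 if k=='cover' else .085).round(3) for x,y in q])
print(monitor.get_obs())
E
```

```text
top [ 0.4266 -0.2188  1.2068]
stop_box 0.57 272 322 [ 0.493  -0.2146  0.    ]
cover_bar 0.89 292 319 [ 0.4394 -0.2063  0.091 ]
tin 0.82 244 420 [ 0.5721 -0.4892  0.    ]
notebook 0.81 304 424 [ 0.4051 -0.4957  0.    ]
pencil 0.48 307 422 [ 0.3972 -0.4876  0.012 ]
bowl 0.88 305 214 [0.4027 0.0832 0.    ]
cover 0.65 3498 [array([ 0.401, -0.102,  0.071]), array([ 0.523, -0.123,  0.071]), array([ 0.486, -0.32 ,  0.071]), array([ 0.366, -0.296,  0.071])]
cover_bar 0.8 3453 [array([ 0.402, -0.105,  0.085]), array([ 0.521, -0.125,  0.085]), array([ 0.486, -0.317,  0.085]), array([ 0.368, -0.294,  0.085])]
side [ 0.2436 -1.1726  0.5529]
stop_box 0.6 283 292 [ 0.4928 -0.2285  0.    ]
cover_bar 0.56 246 267 [ 0.4443 -0.2205  0.091 ]
tin 0.74 343 380 [ 0.5834 -0.4828  0.    ]
notebook 0.8 369 283 [ 0.4025 -0.499   0.    ]
notebook 0.27 282 293 [ 0.495  -0.2268  0.    ]
pencil 0.82 362 275 [ 0.3916 -0.4916  0.012 ]
bowl 0.6 233 222 [0.3888 0.0769 0.    ]
small_jar 0.57 221 360 [0.7584 0.0432 0.    ]
cover 0.74 2303 [array([ 0.401, -0.105,  0.071]), array([ 0.535, -0.128,  0.071]), array([ 0.488, -0.311,  0.071]), array([ 0.373, -0.289,  0.071])]
{'time_s': 1.1, 'joint_positions': array([-1.215 ,  0.3196,  1.5645,  0.    ,  1.2574, -0.02  ]), 'dq': array([-0.0009,  0.0003,  0.0005, -0.0014,  0.001 ,  0.0002]), 'effort': array([ -0.0016, -41.5424, -23.4426,  -0.0003,   0.0002,   0.    ]), 'position': array([ 0.211 , -0.5349,  0.2393]), 'eef_rot': array([0.9824, 0.1868, 0.    , 0.    ]), 'wrist_force': array([ 0.8657, -0.6907,  0.3323]), 'moment': array([-0.0255,  0.0019, -0.0149]), 'finger_force': 0.0, 'finger_gap': 0.9994588827599518}
```

View pics/top0.png

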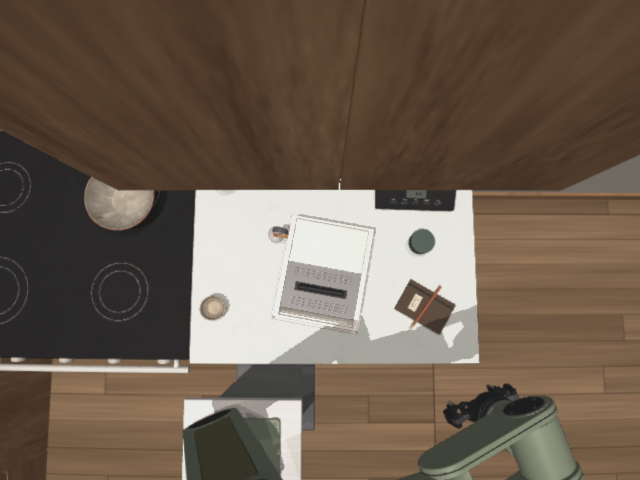

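View pics/side0.png

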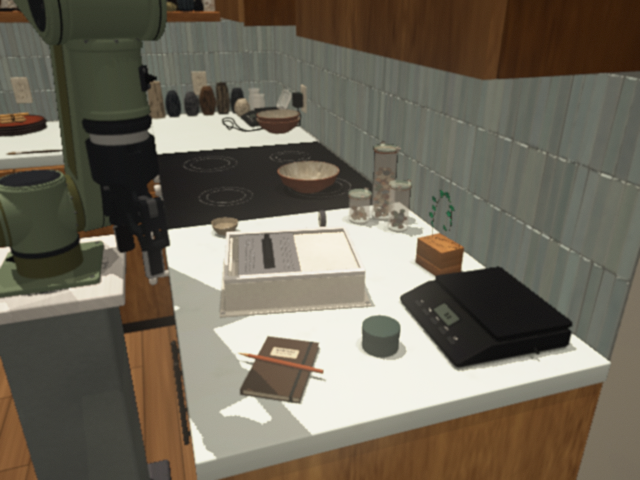

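The top view shows the box centred near (322,272) and the shut cover with its black bar at about (321,290). The gauge is at (279,234). The side view agrees, and all five loose things are well clear of the box. Next I'll refine the box pose from the bar and rails.

```bash
cat >> h.py <<'E'
def bar(f,g):   # g: guess px (row,col)
    p=f['pixels'].astype(int); m=(p.max(2)<60).astype(np.uint8)
    r0,c0=g; w=np.zeros_like(m); w[r0-25:r0+25,c0-45:c0+45]=1; m*=w
    n,l,s,_=cv2.connectedComponentsWithStats(m); k=1+s[1:,4].argmax()
    rc=np.argwhere(l==k); W=np.array([atz(f,r,c,.091) for r,c in rc])[:,:2]
    q=cv2.minAreaRect((W*1000).astype(np.float32)); u=np.linalg.svd(W-W.mean(0),full_matrices=False)[2][0]; u=u if u[1]>0 else -u
    return np.array(q[0])/1000,q[1],u,np.degrees(np.arctan2(-u[0],u[1])),s[k]
E
python3 - <<'E'
from h import *
f=cam('top'); print(bar(f,(290,321)))
d=silhouettes('stop_box','top')[0]; m=d['pixels'].astype(np.uint8)
q=cv2.minAreaRect(np.argwhere(m)[:,::-1].astype(np.float32)); print(d['confidence'],q)
print([atz(f,y,x,.0).round(3) for x,y in cv2.boxPoints(q)])
# rail-top outline via hsv white? depth map heights
o=f['depth']; K=f['camera_matrix']
rr,cc=np.mgrid[190:350,240:400]
pu=cv2.undistortPoints(np.stack([cc.ravel(),rr.ravel()],1).astype(float)[:,None],np.array(K),np.array(f['dist']))[:,0]
zz=o[rr.ravel(),cc.ravel()]; P=(np.c_[pu,np.ones(len(pu))]*zz[:,None]-f['t'])@f['R']
s=(zz>0)&(P[:,2]>.06)&(P[:,2]<.085); A=P[s]
# trim the gauge: largest comp
M=np.zeros((160,160),np.uint8); M.ravel()[s]=1; M=cv2.morphologyEx(M,cv2.MORPH_OPEN,np.ones((9,9)))
B=P[(M.ravel()>0)]; q=cv2.minAreaRect((B[:,:2]*1000).astype(np.float32)); print(q, B[:,2].mean(), (zz>0).mean())
E
```

```text
(array([ 0.44489114, -0.21112186]), (118.37722778320312, 15.956820487976074), array([0.178891 , 0.9838689]), np.float64(-10.305170545904135), array([298, 283,  46,  14, 228], dtype=int32))
0.89 ((314.8546142578125, 272.3402404785156), (106.0957260131836, 106.7210464477539), 9.819300651550293)
[array([ 0.374, -0.026,  0.   ]), array([ 0.668, -0.072,  0.   ]), array([ 0.616, -0.367,  0.   ]), array([ 0.325, -0.313,  0.   ])]
((504.36187744140625, -221.44085693359375), (220.75747680664062, 244.49169921875), 79.84133911132812) 0.06910234836881009 0.995546875
```

Request:
move_arm(series="0.03 -0.024 0 0 0 0.056 0; 0.06 -0.047 0 0 0 0.112 0; 0.09 -0.07 0 0 0 0.168 0; 0.12 -0.094 0 0 0 0.224 0; 0.15 -0.117 0 0 0 0.28 0; 0.18 -0.14 0 0 0 0.336 0; 0.21 -0.164 0 0 0 0.392 0; 0.24 -0.188 0 0 0 0.448 0; 0.27 -0.212 0 0 0 0.504 0; 0.303 -0.235 0 0 0 0.556 0; 0.303 -0.235 0.03 0 0 0.556 0; 0.303 -0.235 0.06 0 0 0.556 0; 0.303 -0.235 0.09 0 0 0.556 0; 0.303 -0.235 0.11 0 0 0.556 0; 0.303 -0.235 0.11 0 0 0.556 0; 0.303 -0.235 0.11 0 0 0.556 0")

```text
time_s: 2.8
position: [0.407, -0.2053, 0.1298]
eef_rot: [0.996, -0.09, 0.0, 0.0]
wrist_force: [0.4, 0.1, 1.2]
finger_gap: 0.0
finger_force: 0.0
```

```bash
python3 - <<'E'
from h import *
s=monitor.get_obs(); print(s['time_s'],s['position'],R.from_quat(s['eef_rot']).as_matrix()[:,0],s['wrist_force'],s['finger_gap'])
f=cam('side'); x,y=proj(f,[s['position']-[0,0,.008]])[0]; print(x,y)
x0,y0=int(x)-60,int(y)-70; im=f['pixels'][y0:y0+110,x0:x0+160,::-1]
cv2.imwrite('pics/side1.png',cv2.resize(im,None,fx=5,fy=5)); print(x0,y0)
E
```

```text
2.8 [ 0.4069921  -0.20529761  0.12975427] [ 9.83800977e-01 -1.79263721e-01  3.93662312e-04] [0.37957395 0.07222068 1.22621512] 0.00016703329870860302
247.0599503500631 231.24618593331135
187 161
```

View pics/side1.png

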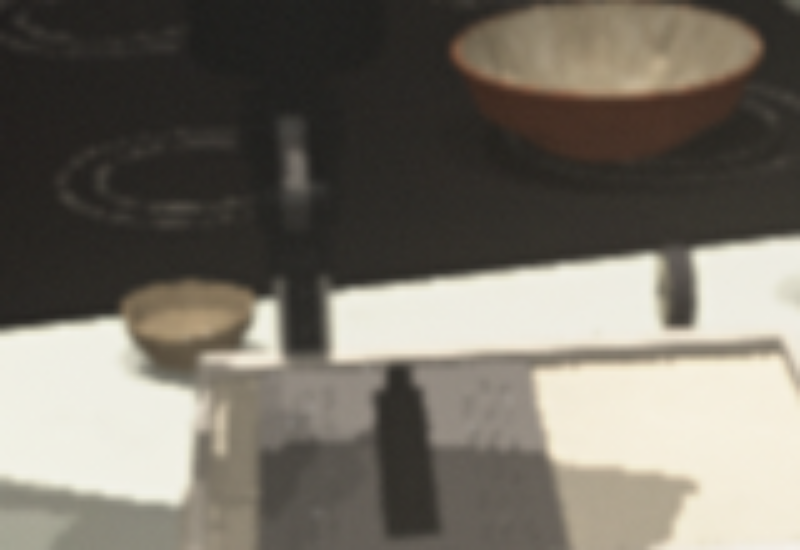

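The fingertip shows at pixel (248,232). The projection for a tip 8 mm ahead is (247,231), so the tip offset holds with the gripper shut. I'll go down behind the bar and push.

Request:
move_arm(series="0 0 0.02 0 0 0 0; 0 0 0.043 0 0 0 0; 0 0 0.043 0 0 0 0; 0.008 0 0.043 0 0 0 0; 0.014 0 0.043 0 0 0 0; 0.019 0 0.043 0 0 0 0; 0.024 0 0.043 0 0 0 0; 0.03 0 0.043 0 0 0 0; 0.04 0 0.043 0 0 0 0; 0.05 0 0.043 0 0 0 0; 0.06 0 0.043 0 0 0 0; 0.07 0 0.043 0 0 0 0; 0.08 0 0.043 0 0 0 0; 0.09 0 0.043 0 0 0 0; 0.1 0 0.043 0 0 0 0; 0.108 0 0.043 0 0 0 0; 0.115 0 0.043 0 0 0 0; 0.12 0 0.043 0 0 0 0; 0.123 0 0.043 0 0 0 0; 0.125 0 0.043 0 0 0 0")

```text
time_s: 4.85
position: [0.5269, -0.2269, 0.0861]
eef_rot: [0.996, -0.09, -0.004, -0.0]
wrist_force: [-12.7, 1.4, 10.2]
finger_gap: 0.001
finger_force: 6.2
```

```bash
python3 - <<'E'
from h import *
f=cam('top'); s=monitor.get_obs(); save(f,'top2.png'); print(s['position'],s['wrist_force'])
im=f['pixels'][200:350,240:400,::-1]; cv2.imwrite('pics/top2c.png',cv2.resize(im,None,fx=4,fy=4,interpolation=cv2.INTER_CUBIC))
for n in ['red_valve_axis','red_valve_tip','blue_valve_tip']:
    for d in tip_of(n,'top')[:1]:
        r,c=d['location'][0]*480,d['location'][1]*640; p=atz(f,r,c,.053)[:2]-[.508,-.223]
        print(n,d['confidence'],r,c,'box',p@[.179,.984],p@[-.984,.179])
E
```

```text
[ 0.52687774 -0.22690183  0.08617732] [-9.47324655  1.9417991   7.73608899]
red_valve_axis 0.57 279.216 305.59999999999997 box 0.04448056742174757 0.04440784995992445
blue_valve_tip 0.46 303.984 335.424 box -0.04489806886404409 0.09433667718157324
```

View pics/top2c.png

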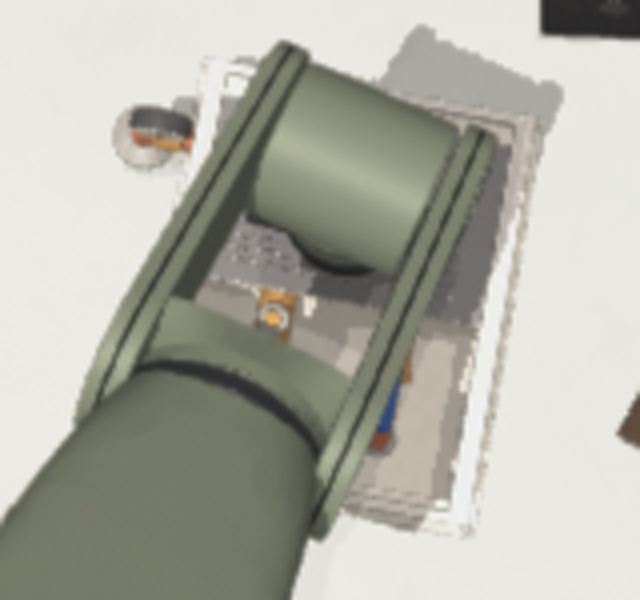

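Red is at the +x place: its pivot is at crop (274,317) and the blue handle at (385,410). The pivot lies about 18 mm nearer the robot than my box origin predicts. The cover may have started partly open and could already be at its stop, so I'll check the box outline before pushing further.

```bash
python3 - <<'E'
from h import *
f=cam('top'); O=np.array([.508,-.223])
def b(r,c,z): p=atz(f,r,c,z)[:2]-O; return (p@[.179,.984]).round(3),(p@[-.984,.179]).round(3)
print('rail far',b(200+115/4,240+535/4,.076),'near',b(200+530/4,240+470/4,.076),'cover edge',b(274.5,315,.071),b(281,358,.071))
f0=cv2.imread('pics/top0.png'); cv2.imwrite('pics/top0c.png',cv2.resize(f0[205:345,260:390],None,fx=4.2,fy=4.2,interpolation=cv2.INTER_CUBIC))
P=lambda x,y,z:np.r_[O+x*np.array([.179,.984])+y*np.array([-.984,.179]),z]
for dy in(0,.018): print(dy,(proj(f,[P(x,y+dy,.076) for x in(-.11,.11) for y in(-.135,.135)])-[260,205])*4.2)
E
```

```text
rail far (np.float64(-0.109), np.float64(-0.118)) near (np.float64(-0.113), np.float64(0.155)) cover edge (np.float64(0.022), np.float64(0.028)) (np.float64(-0.092), np.float64(0.025))
0 [[483.44480477  73.37423783]
 [410.82099099 501.54761945]
 [140.61241902  11.88448646]
 [ 58.07712465 436.34866509]]
0.018 [[478.76444017 101.13629924]
 [405.80077449 530.94160902]
 [135.24108131  39.40079829]
 [ 52.43515092 465.49510179]]
```

View pics/top0c.png

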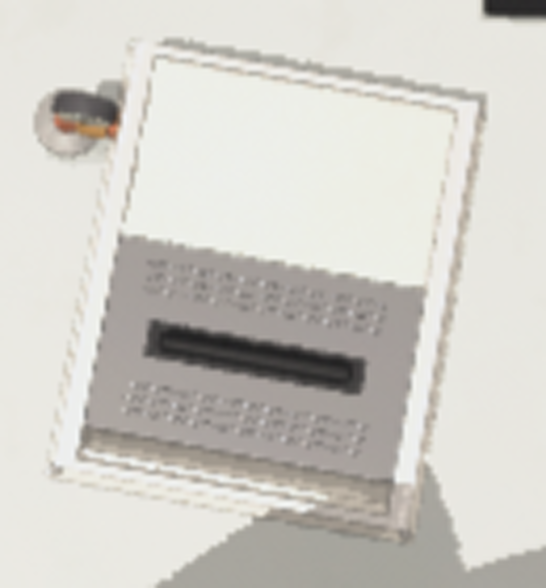

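The box outline fits an origin 18 mm nearer the robot, at about (0.490,-0.220). The cover therefore started about 18 mm open, and it now sits at its open stop with a light push. I'll back off, rise and look again.

Request:
move_arm(series="-0.008 0 0 0 0 0 0; -0.02 0 0 0 0 0 0; -0.02 0 -0.03 0 0 0 0; -0.02 0 -0.06 0 0 0 0; -0.02 0.04 -0.09 0 0 0 0; -0.02 0.08 -0.12 0 0 0 0; -0.02 0.12 -0.15 0 0 0 0; -0.02 0.16 -0.15 0 0 0 0; -0.02 0.2 -0.15 0 0 0 0; -0.02 0.2 -0.15 0 0 0 0")

```text
time_s: 6.1
position: [0.4727, -0.4253, 0.236]
eef_rot: [0.996, -0.092, 0.001, 0.002]
wrist_force: [-0.5, -0.3, -0.0]
finger_gap: 0.001
finger_force: 0.0
```

```bash
python3 - <<'E'
from h import *
s=monitor.get_obs(); print(s['time_s'],s['position'],s['wrist_force'])
O=np.array([.490,-.220])
def b(p): p=p[:2]-O; return (p@[.179,.984]).round(4),(p@[-.984,.179]).round(4)
t=[]
for n in ['top','side']:
    f=cam(n)
    for k,z in dict(red_valve_axis=.053,red_valve_tip=.053,blue_valve_tip=.053,cover_bar=.091).items():
        for d in tip_of(k,n)[:1]:
            r,c=d['location'][0]*480,d['location'][1]*640
            print(n,k,round(d['confidence'],2),round(r),round(c),'box',b(atz(f,r,c,z)))
    c0,r0=(255,205) if n=='top' else (215,205)
    t.append(cv2.resize(f['pixels'][r0:r0+130,c0:c0+140,::-1],None,fx=2.8,fy=4.2,interpolation=cv2.INTER_CUBIC))
cv2.imwrite('pics/both3.png',np.hstack(t))
E
```

```text
6.1 [ 0.4727127  -0.42525662  0.23604569] [-0.50427966 -0.27617785 -0.01170798]
top red_valve_axis 0.9 277 308 box (np.float64(0.0401), np.float64(0.0194))
top red_valve_tip 0.65 297 300 box (np.float64(0.0503), np.float64(0.0756))
top blue_valve_tip 0.71 306 333 box (np.float64(-0.0397), np.float64(0.0818))
top cover_bar 0.88 250 328 box (np.float64(-0.0002), np.float64(-0.0575))
side red_valve_axis 0.69 252 276 box (np.float64(0.0358), np.float64(0.0252))
side red_valve_tip 0.52 253 253 box (np.float64(0.0389), np.float64(0.075))
side blue_valve_tip 0.45 271 250 box (np.float64(-0.0436), np.float64(0.082))
```

View pics/both3.png

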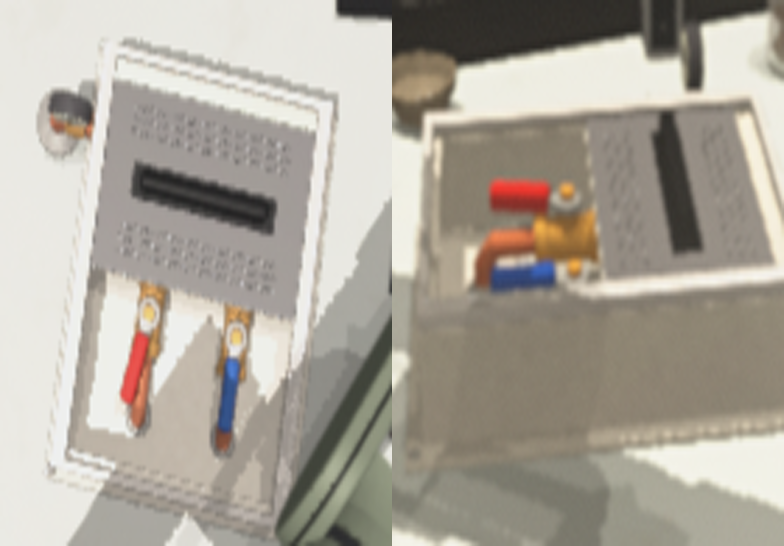

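The red handle runs from its pivot at crop (148,315) down to (130,390), still open, and blue is in place. The measured travel of about 117 mm leaves little margin over 110, so I'll confirm the stop with a second gentle push, slightly higher on the bar.

Request:
move_arm(series="0.002 -0.04 0 0 0 0 0; 0.002 -0.08 0 0 0 0 0; 0.002 -0.12 0 0 0 0 0; 0.002 -0.16 0.02 0 0 0 0; 0.002 -0.2 0.06 0 0 0 0; 0.002 -0.2 0.1 0 0 0 0; 0.002 -0.2 0.13 0 0 0 0; 0.002 -0.2 0.142 0 0 0 0; 0.002 -0.2 0.142 0 0 0 0; 0.007 -0.2 0.142 0 0 0 0; 0.011 -0.2 0.142 0 0 0 0; 0.014 -0.2 0.142 0 0 0 0; 0.016 -0.2 0.142 0 0 0 0; 0.018 -0.2 0.142 0 0 0 0; 0.018 -0.2 0.142 0 0 0 0")

```text
time_s: 8.1
position: [0.5268, -0.2271, 0.0945]
eef_rot: [0.996, -0.09, -0.001, -0.0]
wrist_force: [-2.5, -0.9, 2.8]
finger_gap: -0.003
finger_force: 1.8
```

Request:
move_arm(series="0.001 0 0 0 0 0 0; 0.002 0 0 0 0 0 0; 0.003 0 0 0 0 0 0; 0.003 0 0 0 0 0 0")

```text
time_s: 8.5
position: [0.5271, -0.2271, 0.0943]
eef_rot: [0.996, -0.09, -0.004, -0.0]
wrist_force: [-10.5, 0.9, 8.0]
finger_gap: -0.0
finger_force: 5.3
```

The TCP moved only 0.3 mm for a 3 mm command while the force rose to 10 N, so the cover is at its open stop. Next I'll place the closed fingers beside the red handle.

Request:
move_arm(series="-0.01 0 0 0 0 0 0; -0.02 0 -0.01 0 0 0 0; -0.025 0 -0.03 0 0 0 0; -0.05 -0.002 -0.03 0 0 0 0; -0.08 -0.005 -0.03 0 0 0 0; -0.106 -0.007 -0.03 0 0 0 0; -0.106 -0.007 -0.03 0 0 0 0; -0.106 -0.007 -0.01 0 0 0 0; -0.106 -0.007 0.01 0 0 0 0; -0.106 -0.007 0.025 0 0 0 0; -0.106 -0.007 0.035 0 0 0 0; -0.106 -0.007 0.035 0 0 0 0")

```text
time_s: 9.7
position: [0.4276, -0.2017, 0.0586]
eef_rot: [0.996, -0.09, -0.001, -0.0]
wrist_force: [0.6, -1.4, 0.4]
finger_gap: 0.001
finger_force: 0.0
```

```bash
python3 - <<'E'
from h import *
s=monitor.get_obs(); p=s['position'][:2]-[.492,-.2205]
print(s['position'],s['wrist_force'],R.from_quat(s['eef_rot']).as_matrix()[:,0],'box',p@[.179,.984],p@[-.984,.179])
f=cam('side'); cv2.imwrite('pics/s4.png',cv2.resize(f['pixels'][200:310,200:340,::-1],None,fx=5,fy=5,interpolation=cv2.INTER_CUBIC))
E
```

```text
[ 0.42757998 -0.201697    0.05857006] [ 0.64703448 -1.36391027  0.43825702] [ 0.98378726 -0.17933625 -0.00107005] box 0.006970966888905387 0.06675504070790181
```

View pics/s4.png

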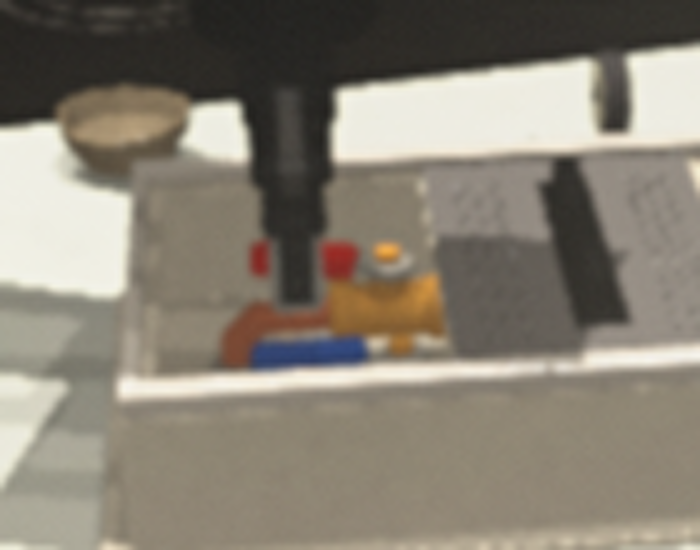

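The fingers sit at crop (298,270), between the two handles and beside the middle of the red one. I'll push round the arc, stopping short of the end.

Request:
move_arm(series="0.003 -0.005 0 0 0 0 0; 0.002 -0.0095 0 0 0 0 0; 0 -0.014 0 0 0 0 0; -0.002 -0.018 0 0 0 0 0; -0.0035 -0.023 0 0 0 0 0; -0.0045 -0.028 0 0 0 0 0; -0.0045 -0.034 0 0 0 0 0; -0.004 -0.04 0 0 0 0 0; -0.002 -0.046 0 0 0 0 0; 0.001 -0.052 0 0 0 0 0; 0.005 -0.057 0 0 0 0 0; 0.01 -0.062 0 0 0 0 0; 0.013 -0.064 0 0 0 0 0; 0.016 -0.066 0 0 0 0 0; 0.016 -0.066 0 0 0 0 0")

```text
time_s: 11.25
position: [0.4548, -0.139, 0.0589]
eef_rot: [0.996, -0.09, -0.001, -0.001]
wrist_force: [-1.6, -0.8, -1.3]
finger_gap: -0.002
finger_force: 0.8
```

Request:
move_arm(series="0.002 -0.001 0 0 0 0 0; 0.004 -0.002 0 0 0 0 0; 0.005 -0.002 0 0 0 0 0; 0.006 -0.002 0 0 0 0 0; 0.007 -0.002 0 0 0 0 0; 0.007 -0.002 0 0 0 0 0")

```text
time_s: 11.85
position: [0.4612, -0.1383, 0.059]
eef_rot: [0.996, -0.09, -0.001, -0.001]
wrist_force: [-4.7, 2.3, -1.1]
finger_gap: 0.0
finger_force: 2.6
```

Request:
move_arm(series="0.001 0 0 0 0 0 0; 0.002 0 0 0 0 0 0; 0.003 0 0 0 0 0 0; 0.003 0 0 0 0 0 0")

```text
time_s: 12.25
position: [0.4614, -0.1383, 0.0589]
eef_rot: [0.996, -0.09, -0.004, -0.001]
wrist_force: [-10.8, 2.3, 6.2]
finger_gap: -0.001
finger_force: 5.6
```

That is the stop: 0.2 mm of motion for 3 mm commanded, at 11 N. I'll back off, rise and check.

Request:
move_arm(series="-0.006 0 0 0 0 0 0; -0.015 0.002 0 0 0 0 0; -0.02 0.003 0 0 0 0 0; -0.02 0.003 -0.03 0 0 0 0; -0.02 0.003 -0.07 0 0 0 0; -0.02 0.003 -0.11 0 0 0 0; -0.02 0.04 -0.15 0 0 0 0; -0.02 0.08 -0.17 0 0 0 0; -0.02 0.12 -0.17 0 0 0 0; -0.02 0.16 -0.17 0 0 0 0; -0.02 0.2 -0.17 0 0 0 0; -0.02 0.24 -0.17 0 0 0 0; -0.02 0.28 -0.17 0 0 0 0; -0.02 0.28 -0.17 0 0 0 0; -0.02 0.28 -0.17 0 0 0 0")

```text
time_s: 13.75
position: [0.3952, -0.412, 0.2292]
eef_rot: [0.996, -0.091, 0.0, -0.0]
wrist_force: [1.1, -0.3, -0.0]
finger_gap: 0.001
finger_force: 0.0
```

```bash
python3 - <<'E'
from h import *
s=monitor.get_obs(); print(s['time_s'],s['position'],s['wrist_force'])
t=[]
for n in ['top','side']:
    f=cam(n); c0,r0=(255,205) if n=='top' else (215,205)
    for d in tip_of('cover_bar',n)[:1]: print(n,atz(f,d['location'][0]*480,d['location'][1]*640,.091))
    t.append(cv2.resize(f['pixels'][r0:r0+130,c0:c0+140,::-1],None,fx=2.8,fy=4.2,interpolation=cv2.INTER_CUBIC))
cv2.imwrite('pics/both5.png',np.hstack(t))
E
```

```text
13.75 [ 0.39521828 -0.41195927  0.22917871] [ 1.12849188 -0.34468956 -0.02609947]
top [ 0.54076696 -0.22315194  0.091     ]
side [ 0.55123386 -0.22784017  0.091     ]
```

View pics/both5.png

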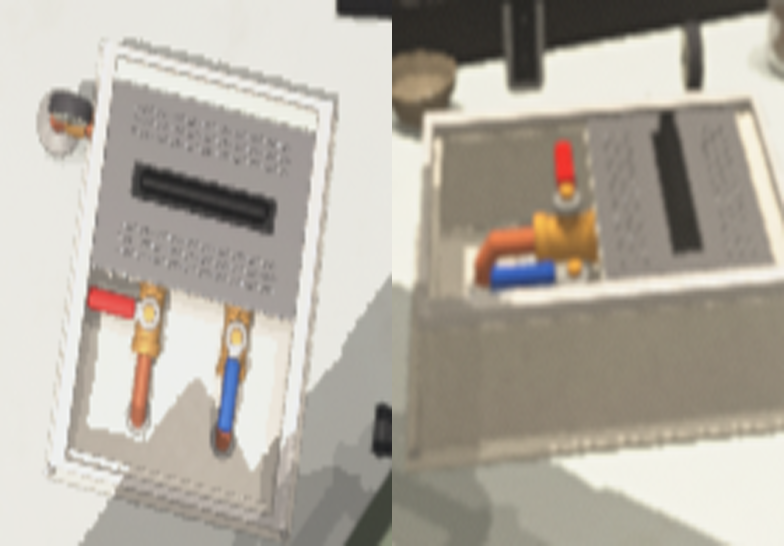

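The red handle lies straight across its pipe, from (150,312) to (90,298) in the top crop. The cover is still open, blue is unmoved and the arm is clear, so I'll hand in.

```bash
python3 -c "
from h import *
print(job.hand_in())"
```

```text
the job is handed in; nothing more can be done
None
```

The job is handed in, with no verdict returned: the cover was pushed to its open stop and the red handle to its shut stop at about 13 N or less, the last pictures show blue still open, and no loose thing was touched (their positions were not re-measured).

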